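Make up two repair kits from the workshop stock

ROBOT

A 6-joint arm with a two-finger parallel gripper is mounted at the origin on the work surface. World frame = base frame: x ahead of the robot, y to its left, z up, the work surface at z = 0. Lengths are in mm, angles in rad, forces in N, time in s.
With the tool pointing down it reaches from about 325 to 850 mm from the base axis. Payload 15.5 kg.
Tool frame: the origin (TCP) lies between the finger pads; the fingertips stand 14 mm ahead of it and the grasp point (between the pads) lies 5 mm behind it; z points along the fingers, y is the line along which they close (so a half turn about z gives the same grasp; the last joint's range is limited). The gripper opens to 91 mm and grips with 3 to 60 N. Pads are 32 mm wide; open, the fingers measure 118 mm over their backs; the gripper's body (76 mm by 178 mm) begins 60 mm behind the grasp point.
Start: joints at [-0.096, 0.494, 1.345, -0, 1.302, -0.096], TCP at [625.001, 0.003, 195.415] pointing down, gripper open.
Joint ranges: [-2.91, 2.91], [-0.82, 2.16], [0.22, 2.67], [-1.22, 4.37], [0.12, 2.79], [-3.08, 3.08]. Speed limits (rad/s): [1.89, 1.89, 2.57, 3.01, 3.01, 3.01].

INTERFACE

Orientations are given as a rotation vector (axis times angle).
In Python, from workcell import status, imaging, job gives the robot as it stands. The module is installed in compiled form; this text tells all that it offers.
- The arm moves only by the tool apply_moves, never from a script. Its argument "moves" is one flat list of numbers, 7 for each row, row after row: the shift along the world's x, y, z in cm, then the turn, a rotation vector about the world's x, y, z in rad, then the opening, from 0 (shut) to 1 (fully open). In form: [x, y, z, ax, ay, az, fingers, x, y, z, ax, ay, az, fingers, ...]. A call has 1 to 20 rows; each row is the pose to reach, as a shift and turn from the pose commanded when the call began; what a row does not reach only later rows make up. A row lasts 1/8 s, in which the tool goes at most 62.5 mm and 10.7 degrees, less where a joint would pass 70% of its speed; a pose out of reach is approached as far as the arm can. A call with a gripper value outside its range is refused whole. The fingers move at their own pace and stop on an object; "force" is the grip in N (left out, the last holds). Time passes only in rows, so rows that repeat a pose let the fingers close. It gives the time, the measured TCP pose, the force, the opening and the grip force at its end, in the units of the state.
- status.state(): the state, without advancing time (a new reading comes with each control period).
- imaging.grab_frame(name): name is "scene" or "side" or "wrist"; returns a dict with "color" (480x640x3 uint8, blue, green, red), "depth" (480x640 float32, mm along the optical axis (not along the pixel's ray), 0 where there is no reading), "fov_y" (degrees; the focal length in pixels is half the picture's height over the tangent of half this angle, whatever the lens; pixels are square), "cx", "cy" (the principal point, pixels), "k1" (the pictures are not rectified: a ray, as slopes to the right and down, at radius r is drawn at 1 + k1 r^2 times it, then the intrinsics apply), "R" (3x3) and "t" (3): a world point X has camera coordinates R X + t. Camera axes: x right, y down, z forward; pixel columns grow to the right and rows downward; lengths in mm; the calibration is good to about 2 mm. A picture is of the moment at which its call begins.
- job.hand_in(): hands the job in; it is judged then, once.
The state is a dict: "time_s": time; "joint_positions": joint angles; "qd": joint speeds; "joint_torque": joint torques, N m; "ee_pos": TCP position; "tcp_rot": TCP orientation; "wrist_force": force on the tool from outside, world axes, zero at the start; "wrist_torque": the same for the moment, N m; "width": opening from 0.0 (shut) to 1.0 (fully open); "finger_force": force on a finger pad.
Only numpy, scipy, OpenCV 4.12 (cv2) and the standard library are available. Lean on these libraries where they do the work, as an engineer would, in place of code of your own. Each camera call takes 0.05 s, during which the arm holds its last target. There are 200 camera calls.

TASK

Make up two repair kits from the parts standing on the bench. The trolley kit, in the tray with two compartments, gets the castor and the larger bolt, one in each compartment; the cupboard kit, in the tray with three compartments, gets the angle bracket in the wide middle compartment, and the wooden knob and the smaller bolt in the end compartments, one in each. Set every part down without dropping it, standing the way up it stands now and flat on the tray's floor, and leave the jar, screwdriver and tape measure where they are.

Things in the scene. Friction and masses are not known exactly. Their poses are not given: they have to be found in the camera images.
- castor: castor standing upside down on its steel plate (46 x 46 x 4 mm); black wheel on top, 44 mm diameter, axle along y, top at 62 mm. Two upright steel fork cheeks flank the wheel, 30 mm over their outsides (y = -15 and +15 mm), 24 mm wide along x, 12 to 50 mm up: grip across them. About 0.2 kg, loose. Origin: centre of the underside, z up.
- bolt_large: the larger of two plain steel hexagon bolts, standing on its head: head 45 mm across corners, 16 mm high; round shank 24 mm diameter, pointing up; 70 mm tall overall. About 0.32 kg, loose. Origin: centre of the underside of the head, z up along the shank.
- bolt_small: the smaller of two plain steel hexagon bolts, standing on its head: head 31 mm across corners, 11 mm high; round shank 16 mm diameter, pointing up; 54 mm tall overall. About 0.1 kg, loose. Origin: centre of the underside of the head, z up along the shank.
- bracket: grey painted angle bracket (L shape): flat foot 60 mm (x) x 40 mm (y) x 6 mm lying on the bench, and an upright leg 8 mm thick (x from -30 to -22 mm) x 40 mm (y), 62 mm tall, at the foot's -x end. About 0.22 kg, loose. Origin: centre of the foot's underside, z up.
- knob: turned pale wooden furniture knob standing on its 32 mm round base, 49 mm tall; narrow neck (18 mm diameter, about 12 to 22 mm up), round head 36 mm diameter at its widest, 36 mm up. About 0.06 kg, loose. Origin: centre of the base, z up.
- tray2: plywood tray with TWO equal compartments, fixed, 92 mm (x) x 156 mm (y), 18 mm high; floor and walls 4 mm thick (floor top 4 mm up). Compartments side by side along the tray's y, centres at y = -38 and +38 mm, each 84 mm (x) x 72 mm (y) inside. Origin: centre of the underside, z up.
- tray3: plywood tray with THREE compartments, fixed, 92 mm (x) x 200 mm (y), 18 mm high; floor and walls 4 mm thick (floor top 4 mm up). Side by side along the tray's y: a wider middle one at y = 0, 84 mm (x) x 72 mm (y) inside, and a narrower one at each end, centres at y = -68 and +68 mm, 84 x 56 mm inside. Origin: centre of the underside, z up.
- jar: closed jar, 68 mm diameter, 85 mm tall, loose; not part of the job. Origin: centre of the underside.
- screwdriver: screwdriver lying on the bench, about 200 mm long along its x, loose; not part of the job. Origin: under its middle.
- tape_measure: black tape measure standing on edge, 66 x 34 x 62 mm (x, y, z), loose; not part of the job. Origin: centre of the underside.
Things that resemble listed ones, but are neither listed nor needed, are in the scene too. Leave any orange, turquoise or yellow look-alike of the bolt_small alone.

How it is judged (in metres and radians):
At the end, for the whole second after the job is handed in: Castor and larger bolt in the two-compartment tray, one in each; bracket in the middle of the three-compartment tray, knob and smaller bolt in its ends, one in each. Every underside within 4 mm of the tray floor, upright within 0.15 rad, at rest (below 0.02 m/s) (z of castor in the frame of tray2 between 0 and 0.008 m and angle between each of castor, bolt_large, bracket, knob, bolt_small's own z axis and vertical below 0.15 rad and linear speed of each of castor, bolt_large, bracket, knob, bolt_small below 0.02 m/s and z of bolt_large in the frame of tray2 between 0 and 0.008 m and z of bracket in the frame of tray3 between 0 and 0.008 m and z of knob in the frame of tray3 between 0 and 0.008 m and z of bolt_small in the frame of tray3 between 0 and 0.008 m and (((x of castor in the frame of tray2 between -0.032 and 0.032 m and y of castor in the frame of tray2 between 0.008 and 0.068 m) and (x of bolt_large in the frame of tray2 between -0.032 and 0.032 m and y of bolt_large in the frame of tray2 between -0.068 and -0.008 m)) or ((x of castor in the frame of tray2 between -0.032 and 0.032 m and y of castor in the frame of tray2 between -0.068 and -0.008 m) and (x of bolt_large in the frame of tray2 between -0.032 and 0.032 m and y of bolt_large in the frame of tray2 between 0.008 and 0.068 m))) and x of bracket in the frame of tray3 between -0.032 and 0.032 m and y of bracket in the frame of tray3 between -0.03 and 0.03 m and (((x of knob in the frame of tray3 between -0.032 and 0.032 m and y of knob in the frame of tray3 between 0.046 and 0.09 m) and (x of bolt_small in the frame of tray3 between -0.032 and 0.032 m and y of bolt_small in the frame of tray3 between -0.09 and -0.046 m)) or ((x of knob in the frame of tray3 between -0.032 and 0.032 m and y of knob in the frame of tray3 between -0.09 and -0.046 m) and (x of bolt_small in the frame of tray3 between -0.032 and 0.032 m and y of bolt_small in the frame of tray3 between 0.046 and 0.09 m)))); the robot touches nothing.
It fails at once if a bystander (jar, screwdriver, tape measure) is pushed more than 20 mm from its place (distance of any of jar, screwdriver, tape_measure from where it was at the start of the episode above 0.02 m).
It fails at once if a part is dropped or thrown (free of the fingers and faster than 0.8 m/s, a fall of some 35 mm) ((linear speed of castor above 0.8 m/s and contact force between castor and the fingers below 0.05 N) or (linear speed of bolt_large above 0.8 m/s and contact force between bolt_large and the fingers below 0.05 N) or (linear speed of bracket above 0.8 m/s and contact force between bracket and the fingers below 0.05 N) or (linear speed of knob above 0.8 m/s and contact force between knob and the fingers below 0.05 N) or (linear speed of bolt_small above 0.8 m/s and contact force between bolt_small and the fingers below 0.05 N)).
It also fails if it takes over 115 s, if anything falls off the work surface, if the arm or the gripper's body presses on something with over 40 N, if the wrist force passes 120 N, or if a joint passes its speed limit or range.

## Working session

There is one attempt and no reset: what is moved stays moved. The work goes in short steps, Python scripts to look and compute and a tool call to move; the robot and the scene stay as the last step left them, time stands still between calls to the robot, and variables do not carry over. Pictures are saved under pics/ and viewed, at most 17 in all, crops included, and the job is handed in when it is done.

Besides the shell and the picture viewer there is one more tool, called after "Emit:" as name(argument=value, ...), one argument or row to a line, values as JSON. apply_moves: Moves the arm, as the interface text tells. Its arguments: {"type":"object","properties":{"moves":{"type":"array","items":{"type":"number"}},"force":{"type":"number"}},"required":["moves"]}

```bash
mkdir -p pics; cat > h.py <<'E'
import numpy as np, cv2, pickle
from workcell import status, imaging, job
def grab(n, tag):
    f=imaging.grab_frame(n); pickle.dump(f,open(f'{n}_{tag}.pkl','wb')); cv2.imwrite(f'pics/{n}_{tag}.png',f['color']); return f
def K(f):
    F=240/np.tan(np.radians(f['fov_y'])/2); return np.array([[F,0,f['cx']],[0,F,f['cy']],[0,0,1.]]),np.array([f['k1'],0,0,0,0.])
def rays(f,uv):
    k,d=K(f); p=cv2.undistortPoints(np.array(uv,float).reshape(-1,1,2),k,d).reshape(-1,2)
    return np.c_[p,np.ones(len(p))]
def onplane(f,uv,z):
    R=np.array(f['R']);c=-R.T@np.array(f['t']); r=rays(f,uv)@R
    return c+r*((z-c[2])/r[:,2])[:,None]
def bydepth(f,uv):
    R=np.array(f['R']);t=np.array(f['t']);uv=np.array(uv).reshape(-1,2)
    z=f['depth'][uv[:,1].astype(int),uv[:,0].astype(int)]
    return (rays(f,uv)*z[:,None]-t)@R
def cloud(f):
    v,u=np.mgrid[0:480,0:640]; P=bydepth(f,np.c_[u.ravel(),v.ravel()]).reshape(480,640,3); P[f['depth']==0]=np.nan; return P
E
python3 - <<'E'
from h import *
for n in('scene','side','wrist'):
    f=grab(n,'0'); print(n,f['fov_y'],f['cx'],f['cy'],f['k1'],-np.array(f['R']).T@f['t'],(f['depth']>0).mean())
print(status.state())
E
```

```text
scene 44.4523420274875 317.60632099023354 237.17995369751404 -0.1881256690959078 [1275.14311826  585.0275677   729.22294445] 0.9960091145833333
side 50.98841600251541 319.25670663580576 237.8556483566369 -0.09384797952235199 [203.24843196 650.9146865  556.43014813] 0.9959700520833333
wrist 63.26145653927034 311.16219497184636 240.87411277066988 -0.0789744994045171 [623.91564763  70.08599384 384.92345013] 0.99607421875
{'time_s': 0.15, 'joint_positions': array([-9.55196539e-02,  4.94070705e-01,  1.34596883e+00,  4.29987789e-05,
        1.30248967e+00, -9.55133234e-02]), 'qd': array([ 0.00057952, -0.00067581, -0.00127554,  0.00093985, -0.00044854,
        0.00161998]), 'joint_torque': array([ 1.45823004e-03, -8.79202652e+01, -3.82049453e+01,  7.07547739e-02,
        5.02106908e-02, -1.00879424e-04]), 'ee_pos': array([6.24703557e+02, 3.47785575e-02, 1.94963197e+02]), 'tcp_rot': array([-2.22093163e+00, -2.22089221e+00,  8.85861363e-04]), 'wrist_force': array([-0.4125422 ,  0.08159619,  0.09481519]), 'wrist_torque': array([-0.01080175,  0.03736049,  0.0260384 ]), 'finger_force': 0.0, 'width': 0.9999580661202925}
```

View pics/scene_0.png

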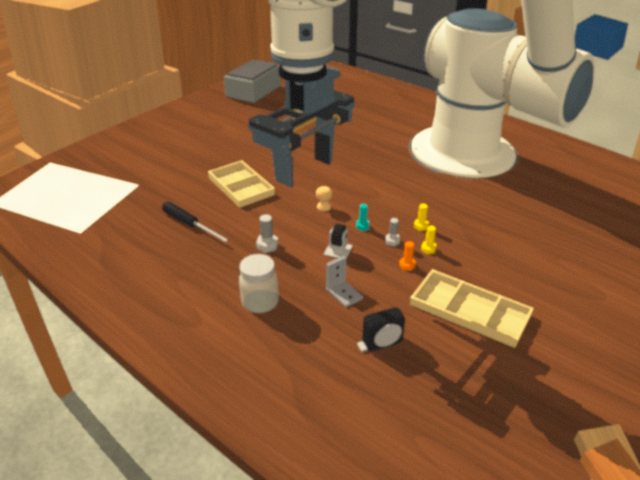

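View pics/side_0.png

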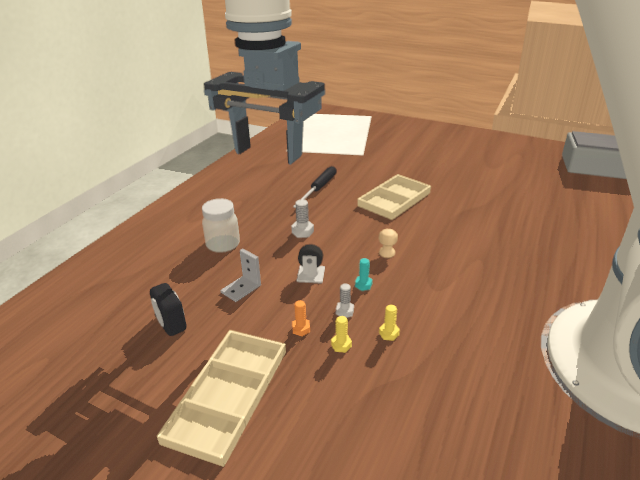

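Scene view: the two plain grey bolts are at (266,235) and (393,232). Teal (363,218), yellow (422,217)/(430,240) and orange (408,256) are look-alikes. Castor is at (339,241), bracket (342,280), knob (324,197), tray2 (240,184), tray3 (472,306), jar (258,283), tape measure (382,330) and screwdriver (195,222). In the side view the bolts are at (302,217) and (345,300).

```bash
cat > m.py <<'E'
from h import *
G=1.0;X0,Y0,N=300,-350,700
def fuse(tag,names=('scene','side')):
    P=[];C=[]
    for n in names:
        f=pickle.load(open(f'{n}_{tag}.pkl','rb')); p=cloud(f).reshape(-1,3); P.append(p);C.append(f['color'].reshape(-1,3))
    P=np.vstack(P);C=np.vstack(C); k=np.isfinite(P[:,0])&(P[:,0]>X0)&(P[:,0]<X0+N)&(P[:,1]>Y0)&(P[:,1]<Y0+N)&(P[:,2]<110)&(P[:,2]>-20)
    return P[k],C[k]
E
python3 - <<'E'
from m import *
P,C=fuse('0')
o=np.argsort(P[:,2]);P=P[o];C=C[o]
fl=P[np.abs(P[:,2])<8]; print('table z',np.median(fl[:,2]))
i=((P[:,0]-X0)).astype(int);j=((P[:,1]-Y0)).astype(int)
H=np.zeros((N,N),np.float32);H[i,j]=P[:,2]
I=np.zeros((N,N,3),np.uint8);I[i,j]=C
M=cv2.morphologyEx((H>5).astype(np.uint8),cv2.MORPH_CLOSE,np.ones((5,5)))
n,l,s,c=cv2.connectedComponentsWithStats(M)
for a in range(1,n):
    if s[a,4]>60:
        m=l[i,j]==a; q=P[m&(P[:,2]>5)]
        pts=q[:,:2].astype(np.float32); r=cv2.minAreaRect(pts)
        top=q[q[:,2]>np.percentile(q[:,2],99.)-6]
        print(s[a,4],'rect',np.round(r[0]),np.round(r[1]),round(r[2]),'zmax',round(np.percentile(q[:,2],99)),'top',np.round(np.median(top[:,:2],0)),C[m&(P[:,2]>5)].mean(0).astype(int))
D=cv2.dilate(I,np.ones((2,2)))
cv2.imwrite('pics/top0.png',cv2.resize(D[::-1,::-1],(600,600)))
f=cv2.imread('pics/scene_0.png'); g=cv2.imread('pics/side_0.png')
cv2.imwrite('pics/crop0.png',np.hstack([cv2.resize(f[170:320,220:450],None,fx=1.7,fy=3,interpolation=2) if 0 else cv2.resize(f[180:280,230:450],(400,182)),cv2.resize(g[180:360,230:410],(400,400))[:182*2][:182]]) if 0 else np.vstack([cv2.resize(f[190:280,230:450],(770,315)),cv2.resize(g[190:360,230:645][:, :410],(770,280))[:280]]))
E
```

```text
table z 0.44688544404041464
683 rect [367.  99.] [30. 29.] 77 zmax 56 top [366.  99.] [ 54 188 219]
737 rect [423. 153.] [30. 32.] 72 zmax 56 top [423. 153.] [ 53 189 220]
989 rect [ 444. -104.] [33. 38.] 83 zmax 51 top [ 445. -104.] [107 165 206]
661 rect [448.   4.] [28. 33.] 73 zmax 56 top [449.   5.] [137 155  51]
672 rect [450.  81.] [31. 30.] 23 zmax 56 top [449.  82.] [135 149 160]
4658 rect [ 507. -298.] [132. 101.] 75 zmax 22 top [ 507. -285.] [116 178 207]
11440 rect [530. 280.] [101. 152.] 7 zmax 21 top [527. 272.] [122 184 212]
709 rect [495. 149.] [31. 31.] 34 zmax 56 top [494. 149.] [ 39 123 220]
208 rect [ 495. -345.] [18. 27.] 68 zmax 10 top [ 495. -343.] [135 228 250]
1570 rect [545.  17.] [49. 47.] 16 zmax 63 top [546.  17.] [ 90 100 108]
1400 rect [ 625. -104.] [47. 42.] 30 zmax 73 top [ 626. -102.] [131 145 156]
2528 rect [637. 103.] [63. 45.] 76 zmax 64 top [631.  79.] [114 123 130]
2512 rect [694. 227.] [38. 78.] 62 zmax 65 top [691. 228.] [61 66 71]
2868 rect [ 680. -259.] [ 32. 183.] 1 zmax 29 top [ 681. -309.] [65 72 80]
3727 rect [751.   2.] [66. 71.] 82 zmax 88 top [751.   1.] [142 164 176]
```

View pics/top0.png

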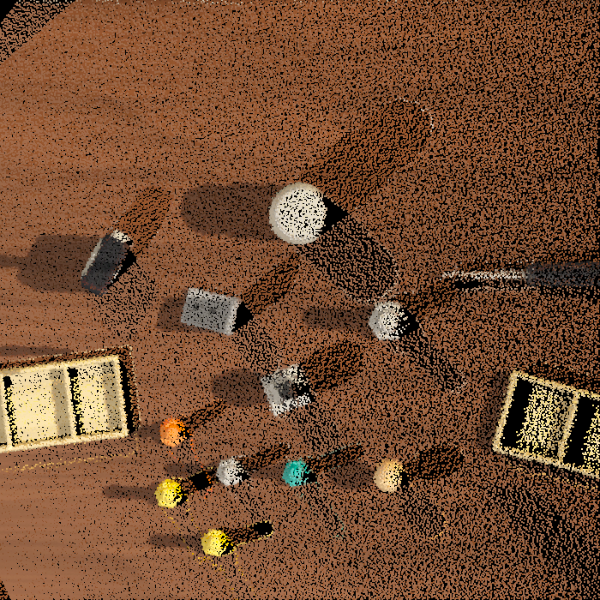

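View pics/crop0.png

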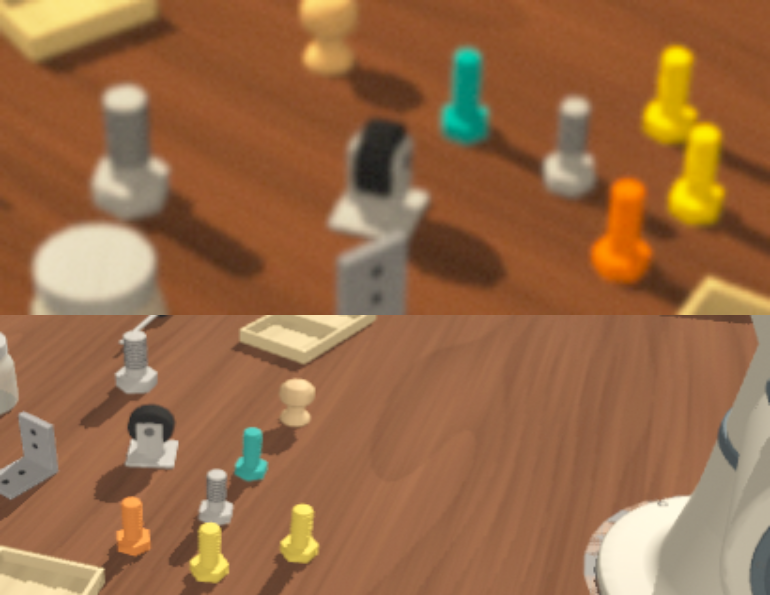

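Crop confirms: the plain steel bolt at scene (393,232) is smaller than the one at (266,235), and everything else bolt-like there is coloured. So bolt_small is at about (450,81) and bolt_large at about (625,-103). Next are tray poses and the castor and bracket yaws.

```bash
python3 - <<'E'
import m; m.Y0=-480; m.N=960; m.X0=100
from h import *
P,C=m.fuse('0')
def sel(x,y,r,z0,z1):
    k=(np.hypot(P[:,0]-x,P[:,1]-y)<r)&(P[:,2]>z0)&(P[:,2]<z1); return P[k],C[k]
def rect(q):
    r=cv2.minAreaRect(q[:,:2].astype(np.float32)); b=cv2.boxPoints(r); return np.round(r[0],1),np.round(r[1],1),round(r[2],1),b.round().tolist(),len(q)
for n,x,y,r in(('tray3',530,300,150),('tray2',500,-310,130)):
    q,c=sel(x,y,r,10,24); k=(c[:,2]>c[:,0].astype(int)+35)&(c[:,2]>120); print(n,rect(q[k]),'zmax',np.percentile(q[:,2],98).round(1))
q,c=sel(545,17,45,2,9); print('castor plate',rect(q))
for n in('scene','side'):
    q,c=m.fuse('0',(n,)); 
    for nm,x,y,r,z0,z1 in(('wheel',546,17,30,52,70),('upper',546,17,30,22,47),('leg',631,85,40,15,58),('foot',637,103,50,3,9),('bs',450,81,20,20,48),('bl',625,-103,22,25,62),('knob',444,-104,25,33,39)):
        k=(np.hypot(q[:,0]-x,q[:,1]-y)<r)&(q[:,2]>z0)&(q[:,2]<z1); print(n,nm,rect(q[k]))
E
```

```text
tray3 (array([527.4, 281. ]), array([105.9, 253.8]), 4.9, [[464.0, 403.0], [486.0, 150.0], [591.0, 159.0], [569.0, 412.0]], 4244) zmax 21.5
tray2 (array([ 500.9, -314.6]), array([166.7,  99.2]), 74.8, [[431.0, -382.0], [527.0, -408.0], [571.0, -247.0], [475.0, -221.0]], 1430) zmax 21.7
castor plate (array([543.6,  17.1]), array([70.7, 88.1]), 25.7, [[493.0, 42.0], [531.0, -38.0], [595.0, -7.0], [556.0, 72.0]], 578)
scene wheel (array([548.7,  16.3]), array([33.2, 28.4]), 16.4, [[529.0, 25.0], [537.0, -2.0], [569.0, 7.0], [561.0, 35.0]], 146)
scene upper (array([551.1,  23.9]), array([26. , 38.9]), 58.4, [[528.0, 23.0], [561.0, 3.0], [574.0, 25.0], [541.0, 45.0]], 150)
scene leg (array([633.1,  81.8]), array([12. , 41.2]), 66.0, [[612.0, 85.0], [649.0, 68.0], [654.0, 79.0], [617.0, 96.0]], 354)
scene foot (array([642.5, 110.4]), array([78.9, 95.2]), 40.4, [[582.0, 121.0], [643.0, 49.0], [703.0, 100.0], [642.0, 172.0]], 581)
scene bs (array([453.6,  83.4]), array([12.2, 16.6]), 34.2, [[444.0, 87.0], [453.0, 73.0], [463.0, 80.0], [454.0, 94.0]], 90)
scene bl (array([631.1, -99.8]), arra
[... 433 characters left out ...]
], [527.0, -1.0], [562.0, 28.0], [549.0, 44.0]], 250)
side leg (array([629.5,  80.3]), array([ 9.2, 42.2]), 80.8, [[608.0, 79.0], [650.0, 72.0], [651.0, 81.0], [609.0, 88.0]], 354)
side foot (array([636.1, 104.7]), array([60.4, 42.6]), 77.1, [[609.0, 80.0], [650.0, 71.0], [664.0, 129.0], [622.0, 139.0]], 494)
side bs (array([446.8,  83.9]), array([16.6, 11.9]), 18.7, [[437.0, 87.0], [441.0, 76.0], [457.0, 81.0], [453.0, 92.0]], 138)
side bl (array([619.7, -98.3]), array([24.8, 16.1]), 34.8, [[605.0, -99.0], [614.0, -112.0], [634.0, -98.0], [625.0, -85.0]], 195)
side knob (array([439.7, -96.2]), array([34. , 16.7]), 15.4, [[421.0, -93.0], [426.0, -109.0], [458.0, -100.0], [454.0, -84.0]], 50)
```

Emit:
apply_moves(
  moves=[-5, -3, -2, 0, 0, 0, 0.7, -10, -6, -4, 0, 0, 0, 0.7, -15, -9, -6, 0, 0, 0, 0.7, -18, -10.4, -7.5, 0, 0, 0, 0.7, -18, -10.4, -7.5, 0, 0, 0, 0.7, -18, -10.4, -7.5, 0, 0, 0, 0.7, -18, -10.4, -7.5, 0, 0, 0, 0.7],
  force=20,
)

```text
time_s: 1.02
ee_pos: [446.2, -103.9, 120.8]
tcp_rot: [2.22, 2.221, 0.001]
wrist_force: [0.4, -0.3, 0.3]
width: 0.699
finger_force: 0.0
```

```bash
python3 - <<'E'
from h import *
s=status.state(); print(s['ee_pos'],s['tcp_rot'],s['width'])
w=grab('wrist','1');f=grab('side','1'); g=grab('scene','1')
for n,f in(('side',f),('scene',g)):
    c=f['color'].astype(int); hsv=cv2.cvtColor(f['color'],cv2.COLOR_BGR2HSV)
    P=cloud(f); m=((P[...,2]>2)&(P[...,2]<30)&(hsv[...,0]>12)&(hsv[...,0]<32)&(hsv[...,1]<150)&(hsv[...,2]>130)&(np.abs(P[...,1])>150)).astype(np.uint8)
    m=cv2.morphologyEx(m,cv2.MORPH_CLOSE,np.ones((7,7)))
    k,l,st,ce=cv2.connectedComponentsWithStats(m)
    for a in range(1,k):
        if st[a,4]>800 and np.isfinite(P[l==a]).any():
            ct=max(cv2.findContours((l==a).astype(np.uint8),0,1)[0],key=cv2.contourArea)
            print(n,st[a,:2]); X=onplane(f,cv2.convexHull(ct).reshape(-1,2),18)
            q=P[l==a]; q=q[(q[:,2]>16)]; r=cv2.minAreaRect(q[:,:2].astype(np.float32));print(' rim pts',np.round(r[0]),np.round(r[1]),r[2])
            e=cv2.approxPolyDP(cv2.convexHull(ct),6,True).reshape(-1,2); print(e.tolist(),onplane(f,e,18).round()[:,:2].tolist())
E
```

```text
[ 446.23793086 -103.86361987  120.77700424] [2.21986321e+00 2.22139190e+00 9.88170790e-04] 0.6986558332821072
side [ 0 15]
 rim pts [ 2151. -1580.] [1804.  897.] 52.631656646728516
[[366, 26], [0, 83], [0, 75], [202, 15]] [[1276.0, -2084.0], [2283.0, -553.0], [2408.0, -637.0], [2400.0, -2074.0]]
side [358 175]
 rim pts [ 492. -237.] [140. 323.] 6.018210411071777
[[430, 186], [391, 218], [358, 203], [396, 175]] [[436.0, -373.0], [469.0, -202.0], [555.0, -231.0], [525.0, -394.0]]
side [157 330]
 rim pts [524. 306.] [ 94. 202.] 7.473244667053223
[[284, 344], [224, 464], [158, 441], [229, 330]] [[492.0, 203.0], [459.0, 405.0], [550.0, 416.0], [582.0, 214.0]]
scene [208 161]
 rim pts [ 501. -314.] [164.  95.] 74.8464126586914
[[208, 171], [242, 161], [274, 193], [238, 206]] [[522.0, -404.0], [436.0, -376.0], [491.0, -214.0], [579.0, -238.0]]
scene [  0 162]
 rim pts [0. 0.] [0. 0.] 0.0
[[0, 208], [0, 194], [50, 162], [138, 185], [79, 233]] [[945.0, -668.0], [917.0, -729.0], [754.0, -769.0], [670.0, -485.0], [868.0, -425.0]]
scene [410 269]
 rim pts [525. 305.] [100. 201.] 6.479910373687744
[[410, 297], [433, 269], [532, 311], [512, 346], [413, 306]] [[582.0, 210.0], [488.0, 201.0], [474.0, 400.0], [574.0, 409.0], [598.0, 227.0]]
```

View pics/wrist_1.png

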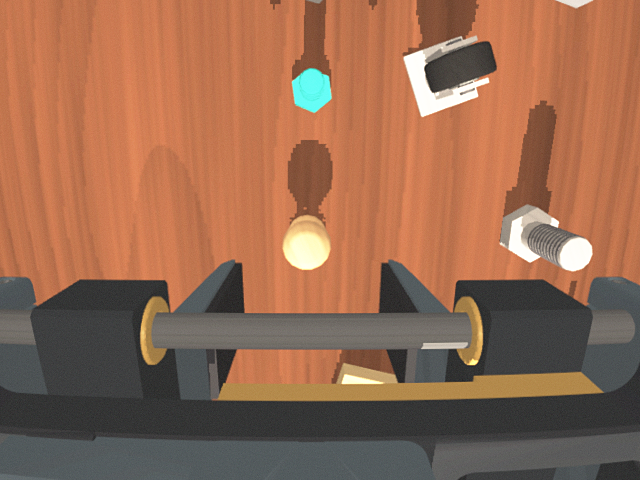

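Wrist view: knob at (307,243) between the open fingers, teal bolt (312,90), castor (455,72), large bolt (545,240), tray2 corner (365,378).

```bash
python3 - <<'E'
from h import *
w=pickle.load(open('wrist_1.pkl','rb')); P=cloud(w); q=P[:260].reshape(-1,3); q=q[np.isfinite(q[:,0])]
print('table',np.median(q[np.abs(q[:,2])<8][:,2]))
for n,x,y,z0 in(('knob',445,-104,30),('knobtop',445,-104,46),('castorwheel',546,17,52),('castorplate',546,17,2),('bl top',626,-103,67)):
    k=(np.hypot(q[:,0]-x,q[:,1]-y)<40)&(q[:,2]>z0)&(q[:,2]<90); r=cv2.minAreaRect(q[k][:,:2].astype(np.float32)); print(n,k.sum(),np.round(r[0],1),np.round(r[1],1),round(r[2]),q[k][:,2].max().round(1))
E
```

```text
table 0.7709605585085957
knob 1624 [ 441.7 -102.3] [27.1 34.9] 90 51.2
knobtop 1099 [ 442.2 -103.2] [24.  30.3] 90 51.2
castorwheel 1890 [542.8  14.3] [38.  29.3] 22 64.7
castorplate 5161 [545.5  18.3] [78.1 77.1] 11 64.7
bl top 712 [ 621.9 -100.6] [24.5 16.3] 3 72.8
```

Emit:
apply_moves(
  moves=[-0.2, 0, -4, 0, 0, 0, 0.7, -0.3, 0, -7, 0, 0, 0, 0.7, -0.3, 0, -9, 0, 0, 0, 0.7, -0.3, 0, -9, 0, 0, 0, 0.7, -0.3, 0, -9, 0, 0, 0, 0.7, -0.3, 0, -9, 0, 0, 0, 0.2, -0.3, 0, -9, 0, 0, 0, 0.2, -0.3, 0, -9, 0, 0, 0, 0.2, -0.3, 0, -9, 0, 0, 0, 0.2, -0.3, 0, -9, 0, 0, 0, 0.2, -0.3, 0, -8, 0, 0, 0, 0.2, -0.3, 0, -5, 0, 0, 0, 0.2, -0.3, 0, -1, 0, 0, 0, 0.2, -0.3, 0, 0, 0, 0, 0, 0.2],
  force=20,
)

```text
time_s: 2.92
ee_pos: [443.1, -104.4, 122.9]
tcp_rot: [2.219, 2.219, 0.002]
wrist_force: [-0.7, -1.0, -0.3]
width: 0.201
finger_force: 0.0
```

```bash
python3 - <<'E'
from h import *
w=grab('wrist','2'); s=grab('side','2')
cv2.imwrite('pics/c2.png',np.hstack([w['color'][100:480,180:480],cv2.resize(s['color'][150:340,330:480],(300,380))]))
E
```

```text
(no output)
```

View pics/c2.png

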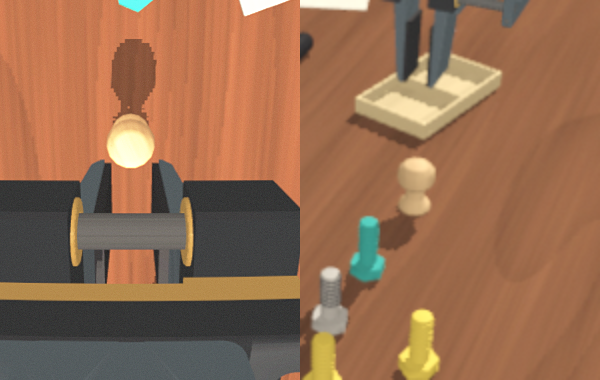

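Wrist (131,140 in the crop) and side (415,185) show the knob still standing on the bench, not gripped. Re-measuring its position.

```bash
python3 - <<'E'
from h import *
for t in('0','1','2'):
  for n in('wrist','side','scene'):
    try: w=pickle.load(open(f'{n}_{t}.pkl','rb'))
    except Exception: continue
    P=cloud(w)
    q=P.reshape(-1,3); hs=cv2.cvtColor(w['color'],cv2.COLOR_BGR2HSV).reshape(-1,3)
    k=(np.abs(q[:,0]-445)<60)&(np.abs(q[:,1]+104)<60)&(q[:,2]>30)&(q[:,2]<60)&(hs[:,2]>140)
    if k.sum()>20: r=cv2.minAreaRect(q[k][:,:2].astype(np.float32)); kt=k&(q[:,2]>q[k][:,2].max()-3); print(t,n,k.sum(),np.round(r[0],1),np.round(r[1],1),q[k][:,2].max().round(1),'top',np.median(q[kt],0).round(1))
w=pickle.load(open('wrist_2.pkl','rb'));print(np.array(w['R']).round(3),-np.array(w['R']).T@w['t'])
E
```

```text
0 wrist 43 [441.  -89.8] [12.7  2. ] 41.4 top [443.1 -89.6  39.6]
0 side 253 [ 440.8 -102.8] [32.6 29. ] 50.3 top [ 441.4 -105.7   48.3]
0 scene 190 [ 448.4 -104.1] [32.  33.3] 51.7 top [ 447.4 -105.3   50.3]
1 wrist 1855 [ 442.4 -105.7] [33.9 34.4] 51.2 top [ 442.6 -106.2   49. ]
1 side 253 [ 441.7 -102.8] [34.  30.1] 49.9 top [ 442.2 -105.4   48.2]
1 scene 190 [ 447.9 -103. ] [30.9 34. ] 53.5 top [ 445.3 -105.1   50.9]
2 wrist 1824 [ 442. -106.] [34.2 34.2] 51.2 top [ 442.4 -106.1   49. ]
2 side 252 [ 441.3 -102.3] [33.8 28.1] 49.9 top [ 441.7 -105.4   48. ]
[[ 1.     0.     0.004]
 [-0.001 -0.968  0.251]
 [ 0.004 -0.251 -0.968]] [441.4621146  -34.05160443 312.83553685]
```

The knob hasn't moved, so the fingers probably hadn't closed before the lift. Retrying with more closing time.

Emit:
apply_moves(
  moves=[0, -0.1, 0, 0, 0, 0, 0.6, 0, -0.1, 0, 0, 0, 0, 0.6, 0, -0.1, 0, 0, 0, 0, 0.6, 0, -0.1, 0, 0, 0, 0, 0.6, 0, -0.1, 0, 0, 0, 0, 0.6, 0, -0.1, 0, 0, 0, 0, 0.6, 0, -0.1, -4, 0, 0, 0, 0.6, 0, -0.1, -8, 0, 0, 0, 0.6, 0, -0.1, -9, 0, 0, 0, 0.6, 0, -0.1, -9, 0, 0, 0, 0.6, 0, -0.1, -9, 0, 0, 0, 0.6, 0, -0.1, -9, 0, 0, 0, 0.6],
)

```text
time_s: 4.53
ee_pos: [442.7, -105.2, 31.4]
tcp_rot: [2.22, 2.22, 0.001]
wrist_force: [0.3, -1.3, 1.1]
width: 0.6
finger_force: 0.0
```

Emit:
apply_moves(
  moves=[0, 0, 0, 0, 0, 0, 0.2, 0, 0, 0, 0, 0, 0, 0.2, 0, 0, 0, 0, 0, 0, 0.2, 0, 0, 0, 0, 0, 0, 0.2, 0, 0, 0, 0, 0, 0, 0.2, 0, 0, 0, 0, 0, 0, 0.2, 0, 0, 0, 0, 0, 0, 0.2, 0, 0, 0, 0, 0, 0, 0.2],
  force=20,
)

```text
time_s: 5.52
ee_pos: [442.0, -105.0, 30.4]
tcp_rot: [-2.221, -2.221, 0.0]
wrist_force: [-0.1, -0.3, -0.7]
width: 0.199
finger_force: 0.0
```

```bash
python3 - <<'E'
from h import *
w=grab('wrist','3'); s=grab('side','3'); c=grab('scene','3')
cv2.imwrite('pics/c3.png',np.hstack([w['color'][100:480,180:440],cv2.resize(s['color'][150:340,330:480],(260,380)),cv2.resize(c['color'][120:260,270:400],(260,380))]))
E
```

```text
(no output)
```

View pics/c3.png

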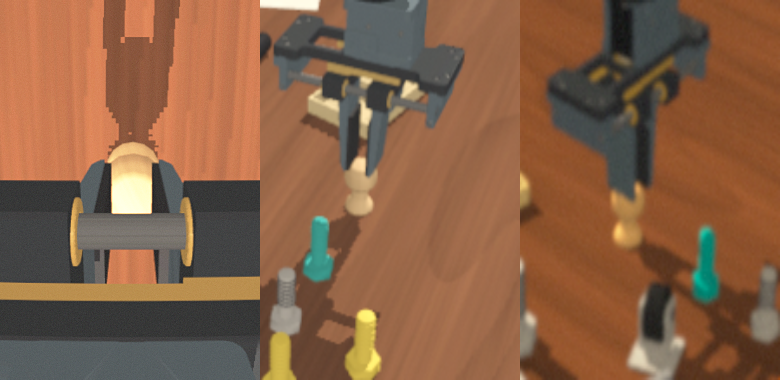

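The fingers straddle only the very top of the knob. At 18 mm open without contact, the tips must be well above the z=16 the report implies. Measuring the tip height with depth.

```bash
python3 - <<'E'
from h import *
print({k:v for k,v in status.state().items() if k in('joint_positions','ee_pos','width')})
for t in('3','2'):
  for n in('side','scene'):
    try: f=pickle.load(open(f'{n}_{t}.pkl','rb'))
    except Exception: continue
    P=cloud(f).reshape(-1,3); c=f['color'].reshape(-1,3).astype(int)
    k=(np.abs(P[:,0]-442)<60)&(np.abs(P[:,1]+105)<40)&(P[:,2]>8)&(c[:,0]>=c[:,2])
    q=P[k]; z=np.sort(q[:,2]); print(t,n,len(q),'lowest',z[:8].round(1)); lo=q[q[:,2]<z[8]+15]; print(lo.min(0).round(1),lo.max(0).round(1),np.median(lo,0).round(1))
E
```

```text
{'joint_positions': array([-3.64805913e-01,  5.22849431e-01,  1.93247779e+00,  4.45081148e-05,
        6.86266469e-01, -3.64791288e-01]), 'ee_pos': array([ 442.00775356, -104.99302186,   30.41910199]), 'width': 0.197619697495568}
3 side 3349 lowest [48.8 49.6 50.5 51.6 52.  52.3 52.4 53.2]
[ 422.6 -112.3   48.8] [459.5 -84.6  68.6] [430.7 -88.5  61.4]
3 scene 1599 lowest [57.7 58.3 59.2 59.6 59.7 59.9 59.9 60. ]
[ 428.6 -117.6   57.7] [465.8 -87.1  74.9] [461.9 -99.   67.3]
2 side 3681 lowest [142.3 142.6 143.3 144.  144.3 144.5 145.  145.1]
[ 424.4 -117.6  142.3] [460.1 -84.3 160.1] [430.5 -88.3 153.1]
```

Depth puts the tips at z≈49 with the reported TCP at 30.4, and at z≈142 with it at 123. So the tips really sit about 19 mm above the reported TCP, some 33 mm higher than stated. I'll open, go lower by part of that, and measure again.

Emit:
apply_moves(
  moves=[0, 0, 1, 0, 0, 0, 0.6, 0, 0, 2, 0, 0, 0, 0.6, 0, 0, 2, 0, 0, 0, 0.6, 0, 0, 2, 0, 0, 0, 0.6, 0, 0, 2, 0, 0, 0, 0.6, 0, 0, 2, 0, 0, 0, 0.6, 0, 0, 1, 0, 0, 0, 0.6, 0, 0, 0, 0, 0, 0, 0.6, 0, 0, -1, 0, 0, 0, 0.6, 0, 0, -1.8, 0, 0, 0, 0.6, 0, 0, -1.8, 0, 0, 0, 0.6, 0, 0, -1.8, 0, 0, 0, 0.6],
)

```text
time_s: 7.18
ee_pos: [442.1, -105.0, 12.5]
tcp_rot: [2.221, 2.221, 0.0]
wrist_force: [0.5, -0.7, 0.2]
width: 0.602
finger_force: 0.0
```

```bash
cat > tip.py <<'E'
from h import *
e=status.state()['ee_pos']; print(e)
for n in('side','scene'):
    f=grab(n,'t'); P=cloud(f).reshape(-1,3); c=f['color'].reshape(-1,3).astype(int)
    k=(np.abs(P[:,0]-e[0])<70)&(np.abs(P[:,1]-e[1])<40)&(P[:,2]>8)&(P[:,2]<110)&(c[:,0]>=c[:,2]); q=P[k]
    for s in(-1,1):
        a=q[(q[:,0]-e[0])*s>0]; z=np.sort(a[:,2]); print(n,s,len(a),z[[2,6,15]].round(1) if len(z)>20 else z)
E
python3 tip.py
```

```text
[ 442.06901154 -105.01600031   12.48857373]
side -1 246 [33.3 37.3 40.3]
side 1 217 [33.9 36.9 41.5]
scene -1 151 [42.1 45.3 52.1]
scene 1 215 [40.7 42.9 45. ]
```

Consistent: tips ≈ TCP + 20 mm. From here on I use this offset, so the real grasp point is about TCP + 38. Going down 15 mm more and closing.

Emit:
apply_moves(
  moves=[0, 0, -0.8, 0, 0, 0, 0.6, 0, 0, -1.5, 0, 0, 0, 0.6, 0, 0, -1.5, 0, 0, 0, 0.6, 0, 0, -1.5, 0, 0, 0, 0.2, 0, 0, -1.5, 0, 0, 0, 0.2, 0, 0, -1.5, 0, 0, 0, 0.2, 0, 0, -1.5, 0, 0, 0, 0.2, 0, 0, -1.5, 0, 0, 0, 0.2, 0, 0, -1.5, 0, 0, 0, 0.2, 0, 0, -1.5, 0, 0, 0, 0.2],
  force=20,
)

```text
time_s: 8.52
ee_pos: [442.1, -105.0, -2.5]
tcp_rot: [2.221, 2.221, 0.0]
wrist_force: [0.9, 0.6, 4.0]
width: 0.372
finger_force: 20.0
```

Emit:
apply_moves(
  moves=[0, 0, 1, 0, 0, 0, 0.2, 0, 0, 4, 0, 0, 0, 0.2, 0, 0, 8, 0, 0, 0, 0.2, 0, 0, 10, 0, 0, 0, 0.2, 1, 5, 10, 0, 0, 0, 0.2, 2, 10, 10, 0, 0, 0.03, 0.2, 3, 15, 10, 0, 0, 0.06, 0.2, 4, 20, 10, 0, 0, 0.09, 0.2, 5, 25, 10, 0, 0, 0.12, 0.2, 5.5, 30, 10, 0, 0, 0.12, 0.2, 6.2, 35, 10, 0, 0, 0.12, 0.2, 6.8, 40, 10, 0, 0, 0.12, 0.2, 7.2, 45, 10, 0, 0, 0.12, 0.2, 7.4, 47.8, 10, 0, 0, 0.12, 0.2, 7.4, 47.8, 10, 0, 0, 0.12, 0.2, 7.4, 47.8, 10, 0, 0, 0.12, 0.2],
)

```text
time_s: 10.52
ee_pos: [515.6, 372.2, 97.6]
tcp_rot: [-2.084, -2.351, 0.001]
wrist_force: [-0.6, -0.4, -0.1]
width: 0.376
finger_force: 20.0
```

```bash
python3 - <<'E'
from h import *
w=grab('wrist','4'); s=grab('side','4')
cv2.imwrite('pics/c4.png',np.hstack([cv2.resize(w['color'],(400,300)),cv2.resize(s['color'][150:480,0:400],(364,300))]))
P=cloud(w).reshape(-1,3); c=w['color'].reshape(-1,3)
k=(P[:,2]>15)&(P[:,2]<24)&(P[:,1]>180)&(P[:,0]>420)&(P[:,0]<640); print(k.sum(),cv2.minAreaRect(P[k][:,:2].astype(np.float32)))
E
```

```text
2370 ((519.476318359375, 335.0880126953125), (92.47225952148438, 141.0424041748047), 7.311404705047607)
```

View pics/c4.png

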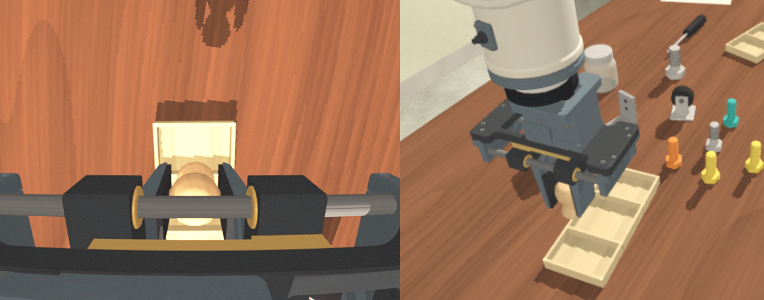

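Pictures show the knob held upright over the far compartment, and the wrist's rim fit gives the tray centre as (523,306), which agrees with before. Lowering and releasing.

Emit:
apply_moves(
  moves=[0, 0, -4, 0, 0, 0, 0.2, 0, 0, -7.5, 0, 0, 0, 0.2, 0, 0, -9, 0, 0, 0, 0.2, 0, 0, -9.5, 0, 0, 0, 0.2, 0, 0, -9.5, 0, 0, 0, 0.2, 0, 0, -9.5, 0, 0, 0, 0.2, 0, 0, -9.5, 0, 0, 0, 0.55, 0, 0, -9.5, 0, 0, 0, 0.55, 0, 0, -9.5, 0, 0, 0, 0.55, 0, 0, -9.5, 0, 0, 0, 0.55, 0, 0, -9, 0, 0, 0, 0.55, 0, 0, -6, 0, 0, 0, 0.55, 0, 0, -1, 0, 0, 0, 0.55, 0, 0, 0, 0, 0, 0, 0.55],
)

```text
time_s: 12.38
ee_pos: [517.6, 374.0, 100.9]
tcp_rot: [2.083, 2.349, 0.008]
wrist_force: [0.3, 0.2, -0.5]
width: 0.55
finger_force: 0.0
```

Emit:
apply_moves(
  moves=[-1, -5, 0, 0, 0, 0, 0.45, -2, -10, 0, 0, 0, -0.04, 0.45, -3.5, -15, 0, 0, 0, -0.08, 0.45, -5, -20, 0, 0, 0, -0.12, 0.45, -6, -25, 0, 0, 0, -0.12, 0.45, -6.8, -29.2, 0, 0, 0, -0.12, 0.45, -6.8, -29.2, -1, 0, 0, -0.12, 0.45, -6.8, -29.2, -2, 0, 0, -0.12, 0.45, -6.8, -29.2, -2, 0, 0, -0.12, 0.45, -6.8, -29.2, -2, 0, 0, -0.12, 0.45],
)

```text
time_s: 13.62
ee_pos: [448.1, 81.7, 77.3]
tcp_rot: [-2.22, -2.223, 0.0]
wrist_force: [-0.9, 0.1, -0.0]
width: 0.45
finger_force: 0.0
```

```bash
python3 - <<'E'
from h import *
print(status.state()['ee_pos'])
w=grab('wrist','5'); s=grab('side','5'); c=grab('scene','5')
cv2.imwrite('pics/c5.png',np.hstack([cv2.resize(w['color'],(400,300)),cv2.resize(s['color'][300:480,130:330],(333,300))]))
def tops(f,x,y,r,dz,lab):
    P=cloud(f).reshape(-1,3); k=(np.hypot(P[:,0]-x,P[:,1]-y)<r)&(P[:,2]<85)&(P[:,2]>30)
    q=P[k]
    if len(q)<10: print(lab,'none');return
    t=q[q[:,2]>np.percentile(q[:,2],98)-dz]; rr=cv2.minAreaRect(t[:,:2].astype(np.float32)); print(lab,len(t),np.round(rr[0],1),np.round(rr[1],1),t[:,2].max().round(1))
for n,f in(('w',w),('side',s),('scene',c)):
    tops(f,449,82,16,4,n+' bs'); tops(f,516,373,25,6,n+' knob'); tops(f,624,-102,22,4,n+' bl')
E
```

```text
[448.05784707  81.74133356  77.29428776]
w bs 580 [447.   80.8] [16.4 15.4] 56.9
w knob none
w bl 69 [620.7 -93.3] [15.4  5.2] 43.8
side bs 58 [447.2  81.9] [14.5 15.5] 55.2
side knob 418 [517.7 372.8] [31.8 29.6] 53.8
side bl 9 [ 613.3 -100.8] [11.7  3.1] 66.6
scene bs 32 [449.   81.5] [17.3 14.1] 56.9
scene knob 162 [521.5 371.7] [30.7 28.9] 57.3
scene bl 72 [ 626.1 -103.1] [25.3 21.5] 74.4
```

View pics/c5.png

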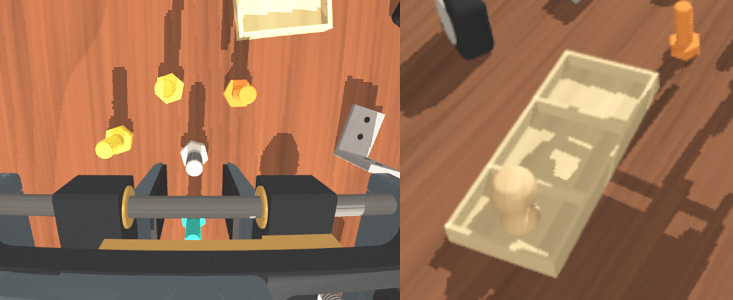

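The knob stands upright in the far compartment. The plain small bolt (wrist 194,157) is between the fingers, while teal, yellow and orange are outside them.

Emit:
apply_moves(
  moves=[0, 0, -4, 0, 0, 0, 0.45, 0, 0, -7, 0, 0, 0, 0.45, 0, 0, -7.5, 0, 0, 0, 0.45, 0, 0, -7.5, 0, 0, 0, 0.45, 0, 0, -7.5, 0, 0, 0, 0.05, 0, 0, -7.5, 0, 0, 0, 0.05, 0, 0, -7.5, 0, 0, 0, 0.05, 0, 0, -7.5, 0, 0, 0, 0.05, 0, 0, -7.5, 0, 0, 0, 0.05, 0, 0, -7.5, 0, 0, 0, 0.05, 0, 0, -7.5, 0, 0, 0, 0.05],
  force=25,
)

```text
time_s: 15.15
ee_pos: [448.3, 81.0, 2.8]
tcp_rot: [2.221, 2.221, 0.001]
wrist_force: [-0.9, -0.1, 9.0]
width: 0.167
finger_force: 25.0
```

Emit:
apply_moves(
  moves=[0, 0, 1, 0, 0, 0, 0.05, 0, 0, 4, 0, 0, 0, 0.05, 0, 0, 8, 0, 0, 0, 0.05, 0, 0, 9, 0, 0, 0, 0.05, 2, 4, 9, 0, 0, 0.04, 0.05, 4.5, 8, 9, 0, 0, 0.08, 0.05, 7, 12, 9, 0, 0, 0.12, 0.05, 8.5, 15.6, 9, 0, 0, 0.12, 0.05, 8.5, 15.6, 9, 0, 0, 0.12, 0.05, 8.5, 15.6, 6, 0, 0, 0.12, 0.05, 8.5, 15.6, 4, 0, 0, 0.12, 0.05, 8.5, 15.6, 4, 0, 0, 0.12, 0.05],
)

```text
time_s: 16.65
ee_pos: [531.4, 236.0, 41.1]
tcp_rot: [-2.083, -2.349, 0.005]
wrist_force: [0.0, 0.5, 0.3]
width: 0.169
finger_force: 25.0
```

Emit:
apply_moves(
  moves=[0, 0, -2, 0, 0, 0, 0.05, 0, 0, -3.3, 0, 0, 0, 0.05, 0, 0, -3.5, 0, 0, 0, 0.05, 0, 0, -3.6, 0, 0, 0, 0.05, 0, 0, -3.6, 0, 0, 0, 0.05],
)

```text
time_s: 17.27
ee_pos: [533.3, 237.1, 7.0]
tcp_rot: [2.084, 2.35, 0.001]
wrist_force: [-0.4, -0.6, -0.8]
width: 0.168
finger_force: 25.0
```

Emit:
apply_moves(
  moves=[0, 0, -0.1, 0, 0, 0, 0.05, 0, 0, -0.1, 0, 0, 0, 0.4, 0, 0, -0.1, 0, 0, 0, 0.4, 0, 0, -0.1, 0, 0, 0, 0.4, 0, 0, -0.1, 0, 0, 0, 0.4, 0, 0, 2, 0, 0, 0, 0.4, 0, 0, 6, 0, 0, 0, 0.45, 0, 0, 9, 0, 0, 0.15, 0.45, 1, -2, 9, 0, 0, 0.3, 0.45, 3, -5, 9, 0, 0, 0.45, 0.45, 5, -8, 9, 0, 0, 0.6, 0.45, 7, -12, 9, 0, 0, 0.75, 0.45, 9.6, -15.9, 9, 0, 0, 0.9, 0.45, 9.6, -15.9, 9, 0, 0, 1.05, 0.45, 9.6, -15.9, 9, 0, 0, 1.22, 0.45, 9.6, -15.9, 9, 0, 0, 1.22, 0.45, 9.6, -15.9, 9, 0, 0, 1.22, 0.45, 9.6, -15.9, 9, 0, 0, 1.22, 0.45],
)

```text
time_s: 19.52
ee_pos: [628.9, 78.1, 96.4]
tcp_rot: [-0.365, -3.12, -0.0]
wrist_force: [-0.5, 0.7, 0.8]
width: 0.448
finger_force: 0.0
```

```bash
python3 - <<'E'
from h import *
s=status.state();print(s['ee_pos'],s['tcp_rot'],s['joint_positions'][5])
w=grab('wrist','6'); s=grab('side','6'); c=grab('scene','6')
cv2.imwrite('pics/c6.png',np.hstack([cv2.resize(w['color'],(400,300)),cv2.resize(s['color'][300:480,130:330],(333,300))]))
for n,f in(('w',w),('side',s),('scene',c)):
    P=cloud(f).reshape(-1,3)
    for lab,x,y,r,z0,z1 in(('leg top',629,80,35,59,70),('foot',634,103,55,4,9),('bs',533,237,20,45,70)):
        k=(np.hypot(P[:,0]-x,P[:,1]-y)<r)&(P[:,2]>z0)&(P[:,2]<z1); q=P[k]
        if len(q)>10: rr=cv2.minAreaRect(q[:,:2].astype(np.float32)); print(n,lab,len(q),np.round(rr,1) if 0 else (np.round(rr[0],1),np.round(rr[1],1),round(rr[2],1)),q[:,2].max().round(1))
E
```

```text
[628.94546075  78.14344062  96.41142232] [-3.65113561e-01 -3.12024715e+00 -1.24114005e-05] -1.308410854520464
w leg top 841 (array([628.4,  78.4]), array([ 8. , 40.3]), 75.6) 65.0
w foot 3470 (array([635. , 103.6]), array([59.3, 40.4]), 75.6) 8.9
w bs 970 (array([532.9, 235.4]), array([16.5, 16.4]), 58.6) 60.9
side leg top 79 (array([628.8,  78.5]), array([ 9.7, 38.2]), 75.0) 64.3
side foot 454 (array([636. , 105.2]), array([60.6, 42.6]), 77.0) 9.0
side bs 139 (array([533.4, 237.8]), array([16.6, 15.5]), 33.7) 58.5
scene leg top 94 (array([631.8,  78.7]), array([10.9, 40. ]), 74.2) 65.9
scene foot 488 (array([636.3, 114.1]), array([ 85.1, 103.8]), 83.7) 9.0
scene bs 100 (array([536. , 236.3]), array([16. , 16.6]), 18.0) 62.8
```

View pics/c6.png

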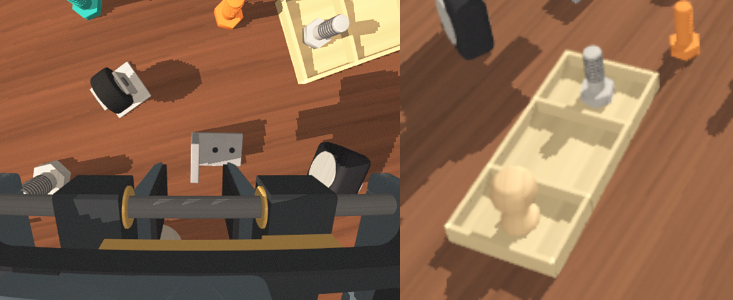

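Knob and small bolt are both upright in their end compartments. In the wrist view the bracket leg (195,158) is between the fingers, measured at (628.6,78.5) with yaw 76°. Descending and gripping the leg.

Emit:
apply_moves(
  moves=[0, 0, -4, 0, 0, 0, 0.45, 0, 0, -8, 0, 0, -0.02, 0.45, 0, 0, -9, 0, 0, -0.02, 0.45, 0, 0, -9, 0, 0, -0.02, 0.45, 0, 0, -9, 0, 0, -0.02, 0.45, 0, 0, -9, 0, 0, -0.02, 0, 0, 0, -9, 0, 0, -0.02, 0, 0, 0, -9, 0, 0, -0.02, 0, 0, 0, -9, 0, 0, -0.02, 0, 0, 0, -9, 0, 0, -0.02, 0, 0, 0, -9, 0, 0, -0.02, 0, 0, 0, -9, 0, 0, -0.02, 0, 0, 0, -9, 0, 0, -0.02, 0, 0, 0, -9, 0, 0, -0.02, 0],
  force=45,
)

```text
time_s: 21.42
ee_pos: [629.1, 78.0, 6.5]
tcp_rot: [0.393, 3.117, 0.0]
wrist_force: [-0.4, -0.1, 5.1]
width: 0.088
finger_force: 45.0
```

Emit:
apply_moves(
  moves=[0, 0, 1, 0, 0, 0, 0, 0, 0, 4, 0, 0, 0, 0, 0, 0, 7, 0, 0, 0, 0, 0, 0, 9, 0, 0, -0.12, 0, -1, 2, 9, 0, 0, -0.25, 0, -2, 5, 9, 0, 0, -0.4, 0, -4, 8, 9, 0, 0, -0.55, 0, -6, 11, 9, 0, 0, -0.7, 0, -8, 14, 9, 0, 0, -0.85, 0, -10, 17, 9, 0, 0, -1, 0, -12, 20, 9, 0, 0, -1.1, 0, -13.1, 22.5, 9, 0, 0, -1.21, 0, -13.1, 22.5, 9, 0, 0, -1.21, 0, -13.1, 22.5, 7, 0, 0, -1.21, 0, -13.1, 22.5, 5, 0, 0, -1.21, 0, -13.1, 22.5, 5, 0, 0, -1.21, 0, -13.1, 22.5, 5, 0, 0, -1.21, 0],
)

```text
time_s: 23.55
ee_pos: [498.6, 302.8, 57.1]
tcp_rot: [2.096, 2.34, 0.001]
wrist_force: [0.3, 0.3, -2.3]
width: 0.09
finger_force: 45.0
```

```bash
python3 - <<'E'
from h import *
s=status.state();print(s['ee_pos'],s['tcp_rot'])
c=grab('scene','7');s=grab('side','7')
cv2.imwrite('pics/c7.png',np.hstack([cv2.resize(c['color'][180:380,380:580],(300,300)),cv2.resize(s['color'][250:480,100:330],(300,300))]))
E
```

```text
[498.55128465 302.76488546  57.13127716] [2.09557236e+00 2.34018438e+00 8.33678856e-04]
```

View pics/c7.png

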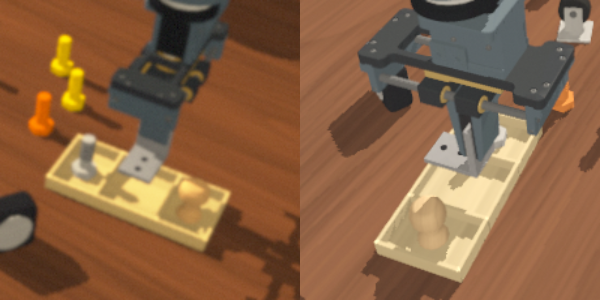

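Bracket held level over the middle compartment. Lowering and releasing.

Emit:
apply_moves(
  moves=[0, 0, -2, 0, 0, 0, 0, 0, 0, -3.8, 0, 0, 0, 0, 0, 0, -4.3, 0, 0, 0, 0, 0, 0, -4.6, 0, 0, 0, 0, 0, 0, -4.6, 0, 0, 0, 0, 0, 0, -4.6, 0, 0, 0, 0],
)

```text
time_s: 24.4
ee_pos: [498.3, 303.2, 11.0]
tcp_rot: [2.096, 2.34, 0.001]
wrist_force: [1.0, -0.1, -2.1]
width: 0.086
finger_force: 45.0
```

Emit:
apply_moves(
  moves=[0, 0, -0.05, 0, 0, 0, 0, 0, 0, -0.05, 0, 0, 0, 0.4, 0, 0, -0.05, 0, 0, 0, 0.4, 0, 0, -0.05, 0, 0, 0, 0.4, 0, 0, -0.05, 0, 0, 0, 0.4, 0, 0, 2, 0, 0, 0, 0.4, 0, 0, 6, 0, 0, 0, 0.4, 0, 0, 9, 0, 0, -0.15, 0.65, 1, -5, 9, 0, 0, -0.3, 0.65, 2, -9, 9, 0, 0, -0.45, 0.65, 3, -13, 9, 0, 0, -0.6, 0.65, 4, -17, 9, 0, 0, -0.8, 0.65, 4.5, -21, 9, 0, 0, -0.95, 0.65, 4.5, -25, 9, 0, 0, -1.1, 0.65, 4.5, -28.7, 9, 0, 0, -1.25, 0.65, 4.5, -28.7, 9, 0, 0, -1.4, 0.65, 4.5, -28.7, 9, 0, 0, -1.4, 0.65, 4.5, -28.7, 9, 0, 0, -1.4, 0.65, 4.5, -28.7, 9, 0, 0, -1.4, 0.65],
)

```text
time_s: 26.78
ee_pos: [543.0, 16.4, 100.4]
tcp_rot: [-3.11, -0.444, 0.0]
wrist_force: [-0.0, 0.0, 0.1]
width: 0.646
finger_force: 0.0
```

```bash
python3 - <<'E'
from h import *
s=status.state();print(s['ee_pos'],s['tcp_rot'])
w=grab('wrist','8'); s=grab('side','8')
cv2.imwrite('pics/c8.png',np.hstack([cv2.resize(w['color'],(400,300)),cv2.resize(s['color'][250:480,100:330],(300,300))]))
P=cloud(w).reshape(-1,3)
for lab,x,y,r,z0,z1 in(('wheel',544,16,35,55,70),('cheeks',544,16,32,46,70),('plate',544,16,40,3,8)):
    k=(np.hypot(P[:,0]-x,P[:,1]-y)<r)&(P[:,2]>z0)&(P[:,2]<z1); q=P[k]
    if len(q)>10: rr=cv2.minAreaRect(q[:,:2].astype(np.float32)); print(lab,len(q),np.round(rr[0],1),np.round(rr[1],1),round(rr[2],1),q[:,2].max().round(1))
P=cloud(s).reshape(-1,3)
k=(np.hypot(P[:,0]-498,P[:,1]-303)<25)&(P[:,2]>50)&(P[:,2]<80);print('leg top z',k.sum(),np.percentile(P[k][:,2],98),cv2.minAreaRect(P[k][:,:2].astype(np.float32)))
E
```

```text
[542.98042865  16.43502143 100.39465577] [-3.11005865e+00 -4.43963382e-01  3.51113893e-05]
wheel 1565 [543.5  14.6] [33.8 20. ] 20.4 64.0
cheeks 2461 [543.8  14.9] [41.9 33.7] 18.1 64.0
plate 1375 [549.  19.] [59.3 50.3] 20.3 6.6
leg top z 312 66.82756375674832 ((498.3647766113281, 303.52099609375), (9.027556419372559, 41.008216857910156), 8.37119197845459)
```

View pics/c8.png

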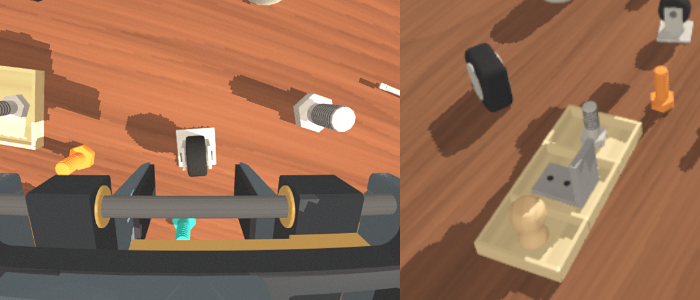

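Bracket sits flat in the middle compartment. The castor (wrist 196,152) is between the fingers, so gripping its cheeks.

Emit:
apply_moves(
  moves=[0, -0.1, -4, 0, 0, 0.03, 0.65, 0, -0.1, -8, 0, 0, 0.03, 0.65, 0, -0.1, -10, 0, 0, 0.03, 0.65, 0, -0.1, -10, 0, 0, 0.03, 0.65, 0, -0.1, -10, 0, 0, 0.03, 0.65, 0, -0.1, -10, 0, 0, 0.03, 0.2, 0, -0.1, -10, 0, 0, 0.03, 0.2, 0, -0.1, -10, 0, 0, 0.03, 0.2, 0, -0.1, -10, 0, 0, 0.03, 0.2, 0, -0.1, -10, 0, 0, 0.03, 0.2, 0, -0.1, -10, 0, 0, 0.03, 0.2, 0, -0.1, -10, 0, 0, 0.03, 0.2, 0, -0.1, -10, 0, 0, 0.03, 0.2],
  force=40,
)

```text
time_s: 28.5
ee_pos: [543.2, 15.0, 0.7]
tcp_rot: [3.104, 0.486, 0.001]
wrist_force: [-0.9, 0.4, 5.6]
width: 0.332
finger_force: 40.0
```

Emit:
apply_moves(
  moves=[0, 0, 1, 0, 0, 0, 0.2, 0, 0, 4, 0, 0, 0, 0.2, 0, 0, 8, 0, 0, 0, 0.2, -0.5, -4, 8, 0, 0, -0.1, 0.2, -1, -8, 8, 0, 0, -0.2, 0.2, -1.5, -12, 8, 0, 0, -0.3, 0.2, -2, -17, 8, 0, 0, -0.4, 0.2, -3, -22, 8, 0, 0, -0.5, 0.2, -4, -27, 8, 0, 0, -0.58, 0.2, -4.5, -31, 8, 0, 0, -0.58, 0.2, -5.2, -36.6, 8, 0, 0, -0.58, 0.2, -5.2, -36.6, 8, 0, 0, -0.58, 0.2, -5.2, -36.6, 8, 0, 0, -0.58, 0.2, -5.2, -36.6, 8, 0, 0, -0.58, 0.2],
)

```text
time_s: 30.25
ee_pos: [491.0, -349.9, 80.6]
tcp_rot: [-3.113, 0.42, 0.001]
wrist_force: [0.3, 1.6, -2.5]
width: 0.328
finger_force: 40.0
```

```bash
python3 - <<'E'
from h import *
s=status.state();print(s['ee_pos'],s['tcp_rot'])
w=grab('wrist','9'); s=grab('side','9'); c=grab('scene','9')
cv2.imwrite('pics/c9.png',np.hstack([cv2.resize(w['color'],(400,300)),cv2.resize(s['color'][80:260,320:500],(200,300)),cv2.resize(c['color'][100:240,180:320],(200,300))]))
for n,f in(('w',w),('side',s),('scene',c)):
    P=cloud(f).reshape(-1,3);hs=cv2.cvtColor(f['color'],cv2.COLOR_BGR2HSV).reshape(-1,3)
    k=(np.hypot(P[:,0]-501,P[:,1]+314)<115)&(P[:,2]>14)&(P[:,2]<23)&(hs[:,0]>14)&(hs[:,0]<32)&(hs[:,2]>120); q=P[k]
    if len(q)>10: rr=cv2.minAreaRect(q[:,:2].astype(np.float32)); print(n,len(q),np.round(rr[0],1),np.round(rr[1],1),round(rr[2],1),cv2.boxPoints(rr).round().tolist())
P=cloud(w).reshape(-1,3)
k=(np.hypot(P[:,0]-622,P[:,1]+102)<30)&(P[:,2]>66)&(P[:,2]<80);q=P[k];print('bl',len(q),cv2.minAreaRect(q[:,:2].astype(np.float32)) if len(q) else '')
E
```

```text
[ 491.04151134 -349.87466714   80.55831038] [-3.11297864e+00  4.20021150e-01  5.59373535e-04]
w 3499 [ 510.7 -317.5] [157.2  67.9] 75.1 [[458.0, -385.0], [523.0, -402.0], [564.0, -250.0], [498.0, -233.0]]
side 423 [ 499.6 -313.4] [160.4  95.8] 75.7 [[433.0, -379.0], [526.0, -403.0], [566.0, -247.0], [473.0, -224.0]]
scene 551 [ 500.9 -315.2] [166.6  94.9] 74.6 [[433.0, -383.0], [524.0, -408.0], [569.0, -248.0], [477.0, -222.0]]
bl 0
```

View pics/c9.png

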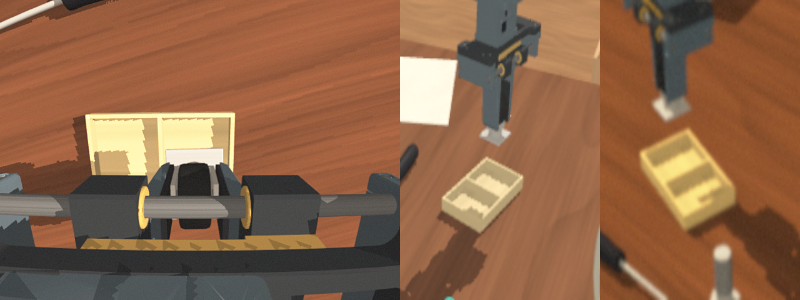

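Castor level over the far compartment of tray2, whose centre refines to (500,-314.5). Lowering, releasing, then on to the large bolt.

Emit:
apply_moves(
  moves=[-0.1, -0.1, -3, 0, 0, 0, 0.2, -0.1, -0.1, -6, 0, 0, 0, 0.2, -0.1, -0.1, -7.2, 0, 0, 0, 0.2, -0.1, -0.1, -7.5, 0, 0, 0, 0.2, -0.1, -0.1, -7.6, 0, 0, 0, 0.2, -0.1, -0.1, -7.6, 0, 0, 0, 0.2, -0.1, -0.1, -7.6, 0, 0, 0, 0.55, -0.1, -0.1, -7.6, 0, 0, 0, 0.55, -0.1, -0.1, -7.6, 0, 0, 0, 0.55, -0.1, -0.1, -7.6, 0, 0, 0, 0.55, -0.1, -0.1, -5, 0, 0, 0, 0.55, -0.1, -0.1, 0, 0, 0, 0, 0.55, 0, 0, 2.5, 0, 0, 0, 0.55, 3, 6, 2.5, 0, 0, 0, 0.55, 6, 11, 2.5, 0, 0, 0, 0.55, 9, 17, 2.5, 0, 0, 0, 0.55, 12, 22, 2.5, 0, 0, 0, 0.55, 13.2, 24.9, 2.5, 0, 0, 0, 0.55, 13.2, 24.9, 2.5, 0, 0, 0, 0.55, 13.2, 24.9, 2.5, 0, 0, 0, 0.55],
)

```text
time_s: 32.9
ee_pos: [622.7, -102.4, 105.3]
tcp_rot: [3.113, -0.421, -0.001]
wrist_force: [-0.1, 0.1, -0.4]
width: 0.547
finger_force: 0.0
```

```bash
python3 - <<'E'
from h import *
s=status.state();print(s['ee_pos'],s['tcp_rot'],s['width'])
w=grab('wrist','10'); s=grab('side','10'); c=grab('scene','10')
cv2.imwrite('pics/c10.png',np.hstack([cv2.resize(w['color'],(400,300)),cv2.resize(s['color'][100:260,320:480],(200,300)),cv2.resize(c['color'][120:240,190:310],(200,300))]))
for n,f in(('w',w),('scene',c),('side',s)):
    P=cloud(f).reshape(-1,3)
    k=(np.hypot(P[:,0]-622,P[:,1]+102)<22)&(P[:,2]>66)&(P[:,2]<80);q=P[k];print('bl',len(q),cv2.minAreaRect(q[:,:2].astype(np.float32)) if len(q) else '')
    k=(np.hypot(P[:,0]-490,P[:,1]+351)<35)&(P[:,2]>52)&(P[:,2]<80);q=P[k];print('castor',len(q),(cv2.minAreaRect(q[:,:2].astype(np.float32)),q[:,2].max()) if len(q) else '')
E
```

```text
[ 622.68969465 -102.38574885  105.30698943] [ 3.11305418e+00 -4.21416766e-01 -5.39225764e-04] 0.5469748680037135
bl 1247 ((623.367919921875, -104.95441436767578), (24.366880416870117, 24.472095489501953), 55.35830307006836)
castor 0 
bl 94 ((626.6255493164062, -103.94905090332031), (24.570932388305664, 23.70649528503418), 30.88564109802246)
castor 152 (((493.7789306640625, -350.00146484375), (31.954118728637695, 40.10255813598633), 39.9298210144043), np.float64(71.04252586753103))
bl 73 ((622.8076782226562, -103.79518127441406), (23.208114624023438, 21.960922241210938), 68.64532470703125)
castor 128 (((491.14886474609375, -346.61480712890625), (26.501262664794922, 43.1403923034668), 81.4099349975586), np.float64(65.230628883162))
```

View pics/c10.png

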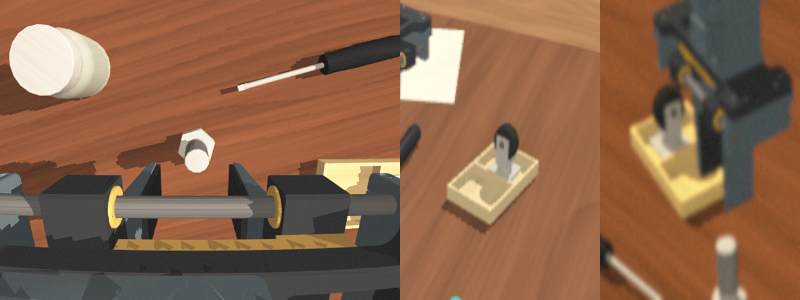

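Castor stands upright in tray2. The large bolt (wrist 197,150) is between the fingers at (623,-104.5).

Emit:
apply_moves(
  moves=[0, -0.2, -4, 0, 0, 0, 0.55, 0, -0.2, -8, 0, 0, 0, 0.55, 0, -0.2, -9.8, 0, 0, 0, 0.55, 0, -0.2, -9.8, 0, 0, 0, 0.55, 0, -0.2, -9.8, 0, 0, 0, 0.55, 0, -0.2, -9.8, 0, 0, 0, 0.1, 0, -0.2, -9.8, 0, 0, 0, 0.1, 0, -0.2, -9.8, 0, 0, 0, 0.1, 0, -0.2, -9.8, 0, 0, 0, 0.1, 0, -0.2, -9.8, 0, 0, 0, 0.1, 0, -0.2, -9.8, 0, 0, 0, 0.1, 0, -0.2, -9.8, 0, 0, 0, 0.1],
  force=50,
)

```text
time_s: 34.55
ee_pos: [623.2, -104.0, 7.8]
tcp_rot: [3.113, -0.422, 0.001]
wrist_force: [-0.9, -0.1, 6.1]
width: 0.254
finger_force: 50.0
```

Emit:
apply_moves(
  moves=[0, 0, 1, 0, 0, 0, 0.1, 0, 0, 4, 0, 0, 0, 0.1, 0, 0, 8, 0, 0, 0, 0.1, -3, -4, 8, 0, 0, 0, 0.1, -6, -8, 8, 0, 0, 0, 0.1, -9, -13, 8, 0, 0, 0, 0.1, -11.3, -17.4, 8, 0, 0, 0, 0.1, -11.3, -17.4, 8, 0, 0, 0, 0.1, -11.3, -17.4, 8, 0, 0, 0, 0.1, -11.3, -17.4, 5, 0, 0, 0, 0.1, -11.3, -17.4, 2, 0, 0, 0, 0.1, -11.3, -17.4, 0.8, 0, 0, 0, 0.1, -11.3, -17.4, 0.5, 0, 0, 0, 0.1, -11.3, -17.4, 0.5, 0, 0, 0, 0.1],
)

```text
time_s: 36.3
ee_pos: [510.6, -278.0, 13.1]
tcp_rot: [3.113, -0.421, 0.001]
wrist_force: [0.6, 0.8, -2.1]
width: 0.253
finger_force: 50.0
```

Emit:
apply_moves(
  moves=[0, 0, -0.1, 0, 0, 0, 0.1, 0, 0, -0.1, 0, 0, 0, 0.1, 0, 0, -0.1, 0, 0, 0, 0.45, 0, 0, -0.1, 0, 0, 0, 0.45, 0, 0, -0.1, 0, 0, 0, 0.45, 0, 0, -0.1, 0, 0, 0, 0.45, 0, 0, 2, 0, 0, 0, 0.45, 0, 0, 7, 0, 0, 0, 0.45, 0, 0, 12, 0, 0, 0, 0.45, 3, 5, 14, 0, 0, 0, 0.45, 3, 10, 14, 0, 0, 0, 0.45, 3, 15, 14, 0, 0, 0, 0.45, 3, 15, 14, 0, 0, 0, 0.45, 3, 15, 14, 0, 0, 0, 0.45],
)

```text
time_s: 38.05
ee_pos: [540.2, -128.3, 152.5]
tcp_rot: [3.113, -0.421, 0.0]
wrist_force: [0.1, -0.7, 1.3]
width: 0.451
finger_force: 0.0
```

```bash
python3 - <<'E'
from h import *
w=grab('scene','11'); s=grab('side','11')
cv2.imwrite('pics/c11.png',np.vstack([np.hstack([cv2.resize(w['color'][130:230,190:290],(280,280)),cv2.resize(w['color'][240:360,390:550],(373,280))]),np.hstack([cv2.resize(s['color'][110:230,340:460],(280,280)),cv2.resize(s['color'][310:470,130:343],(373,280))])]))
def loc(x,y,o,a):
    d=np.array([x,y])-o; t=np.radians(a); return (d@[np.cos(t),np.sin(t)]).round(1),(d@[-np.sin(t),np.cos(t)]).round(1)
for lab,x,y,z0,r in(('bl',510,-278,66,22),('castor',490,-351,55,30),('bracket leg',498,303,58,30),('knob',516,373,45,25),('bs',533,237,50,20)):
    for n,f in(('scene',w),('side',s)):
        P=cloud(f).reshape(-1,3);k=(np.hypot(P[:,0]-x,P[:,1]-y)<r)&(P[:,2]>z0)&(P[:,2]<85);q=P[k]
        m=np.array(cv2.minAreaRect(q[:,:2].astype(np.float32))[0]); o,a=((500,-314.5),-15) if y<0 else ((523.5,305.7),7); print(lab,n,len(q),m.round(1),loc(*m,o,a),np.percentile(q[:,2],97).round(1))
E
```

```text
bl scene 79 [ 512.1 -278.2] (np.float64(2.3), np.float64(38.2)) 77.8
bl side 72 [ 508.5 -274.2] (np.float64(-2.2), np.float64(41.1)) 74.3
castor scene 137 [ 494.1 -348.1] (np.float64(3.0), np.float64(-34.0)) 68.9
castor side 94 [ 492.4 -348.6] (np.float64(1.5), np.float64(-34.9)) 64.8
bracket leg scene 162 [500.4 303.3] (np.float64(-23.2), np.float64(0.4)) 69.1
bracket leg side 221 [499.2 303. ] (np.float64(-24.5), np.float64(0.3)) 66.8
knob scene 247 [520.8 372.5] (np.float64(5.4), np.float64(66.6)) 55.5
knob side 481 [516.9 373.7] (np.float64(1.7), np.float64(68.3)) 53.1
bs scene 83 [535. 236.] (np.float64(2.9), np.float64(-70.6)) 61.3
bs side 106 [533.9 237.7] (np.float64(2.0), np.float64(-68.8)) 58.1
```

View pics/c11.png

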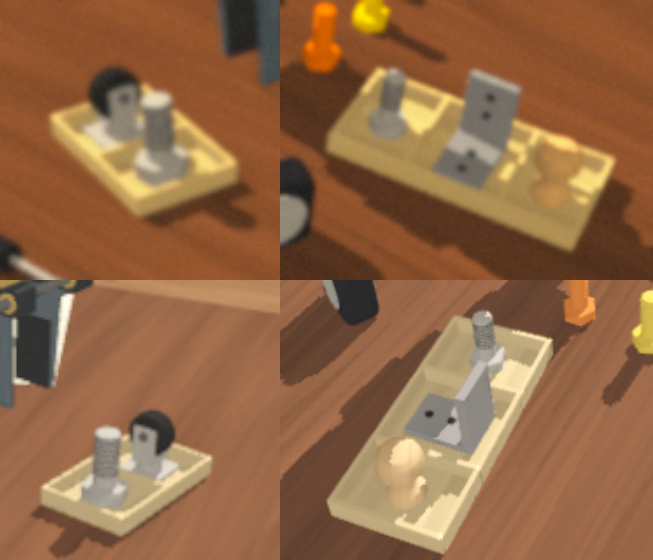

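All five parts stand upright and centred in their compartments, and the arm is clear.

```bash
python3 -c "
from workcell import job; print(job.hand_in())"
```

```text
the job is handed in; nothing more can be done
None
```

Both kits are made up and handed in: all five parts stood upright in their right compartments in the last pictures, though the hand-in returned no verdict; the first two tries at gripping the knob closed on air, because the fingertips sit about 33 mm higher than stated.

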